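Load the test fixture and click its guard shut

TASK

Stand the metal eyepiece barrel upright in the round nest of the test fixture. Then slide the clear guard shut over it, pushing the guard's black tab with the fingers rather than gripping it, smoothly and without ramming it into its stop, until its catch clicks and the guard stays shut when you let go. Leave the other things on the bench where they are.

Things in the scene. Friction and masses are not known exactly. Their poses are not given: they have to be found in the camera images.
- fixture: Test fixture bolted to the bench: grey base plate 170 x 420 mm, 20 mm thick, a rail 8 mm wide, 12 mm high along each long side, carrying a nest, a sliding guard and a catch block. Origin: centre of the plate's underside. z up; +y along the rails, the way that shuts the guard; x across. Push no part of the fixture or guard with more than 25 N.
- nest (a point): Centre of the nest's floor: a low steel ring on the plate, bore 48 mm, outside 60 mm, 8 mm high; its floor is the top of the base plate, 20 mm above the bench. z up, axes parallel to the fixture's.
- barrel: Eyepiece barrel: plain aluminium cylinder, 40 mm diameter, 60 mm tall, about 0.18 kg, with a dark glass upper end, standing upright on the bench to the left or the right of the fixture. Origin: centre of its underside; z along its axis, upwards.
- guard (a joint): Opening of the guard in m: 0.14 to 0.165 at the start, falling as it is pushed shut along the fixture's +y; it latches somewhere from +0.012 to -0.012. A spring pushes it open: the push needed rises from 2 N open to 7 N nearly shut. Released unlatched it springs open by about 100 mm; latched, it stays. Do not slam it: keep its closing speed below 0.2 m/s.
- guard_tab (a point): Centre of the upright black tab on the guard's top, 60 mm wide (across the rails), 12 mm thick, from 100 to 142 mm above the bench; push its -y face with the fingers; do not grip it (a grip is over 25 N). Near the end the push rises to 11 to 15 N at the catch, drops as it clicks, and about there meets a rubber stop that adds 5 N per mm: 16 to 20 N at the end means latched. Axes as the fixture's.
- catch_end (a point): Middle of the plate's +y end edge, on its top. The catch block stands there: an end wall 122 mm wide, up to 93 mm above the bench, 46 to 70 mm from the nest's centre; behind it, from 77 mm or more from the nest, a grey housing 60 mm wide, up to 136 mm. It is bolted through slots: where it catches the guard differs by up to 12 mm either way, is not measured and must be felt.
- guard_mouth (a point): Middle of the guard's top edge at its open +y end, 100 mm above the bench. The guard is a clear box with aluminium edges, 140 x 140 mm, open below and at this end; a steel tongue 24 mm wide sticks out 45 mm beyond it. At the start this edge is 65 mm or more short of the nest's centre; shut, it is about 75 mm past it, so the guard covers the nest. Axes as the fixture's.
- lens_ring: Bystander: black ring, 56 mm outside, 44 mm bore, 16 mm high, flat on the bench on the side of the fixture opposite the barrel. Origin: centre of its underside.
- blower: Bystander: black rubber air blower, a bulb 60 mm in diameter, 105 mm tall, standing at the far right. Origin: centre of its underside.
- driver: Bystander: screwdriver with amber handle, 200 mm long, lying on the bench beyond the fixture. Origin: under its middle.
- screw_tray: Bystander: black compartment tray, 110 x 150 mm, 35 mm high, at the far left. Origin: centre of its underside.
Mind the look-alikes: they are no part of the job. There is more than one size of the barrel; the job needs the larger.

How it is judged:
By the outcome, as a careful person would: the job done as asked, in the order asked, and still so for the second after the job is handed in, with the robot touching nothing.
It also fails if it takes over 64 s, if anything falls off the work surface, if the arm or the gripper's body presses on something with over 40 N, if the wrist force passes 120 N, or if a joint passes its speed limit or range.

ROBOT

A 6-joint arm with a two-finger parallel gripper is mounted at the origin on the work surface. World frame = base frame: x ahead of the robot, y to its left, z up, the work surface at z = 0. Lengths are in m, angles in rad, forces in N, time in s.
With the tool pointing down it reaches from about 0.3 to 0.75 m from the base axis. Payload 8.5 kg.
Tool frame: the origin (TCP) lies at the very end of the fingers, on their centre line; the grasp point (between the pads) lies 19 mm behind it; z points along the fingers, y is the direction in which the jaws open and shut (so a half turn about z gives the same grasp; the last joint's range is limited). The gripper opens to 88 mm and grips with 3 to 60 N. Pads are 18 mm wide; open, the fingers measure 123 mm over their backs; the gripper's body (75 mm by 187 mm) begins 45 mm behind the grasp point.
Start: joints at [-1.435, 0.381, 1.297, -0, 1.464, -0.215], TCP at [0.189, -0.516, 0.239] pointing down, gripper open.
Joint ranges: [-3.11, 3.11], [-0.89, 2.33], [0.22, 2.48], [-1.42, 4.56], [0.17, 2.85], [-2.88, 2.88]. Speed limits (rad/s): [2.39, 2.39, 3.14, 3.14, 3.14, 3.14].

INTERFACE

Orientations are given as a unit quaternion [w, x, y, z].
In Python, from bench import r gives the robot as it stands.
- The arm moves only by the tool apply_moves, never from a script. Its argument "moves" is a list of rows, each a list of 5 numbers: the shift along the tool's x, y, z in m, then the turn about the tool's z in rad, then the closure, from 0 (fully open) to 1 (shut). A call has 1 to 8 rows; each row is the pose to reach, as a shift and turn from the pose commanded when the call began, along the tool's axes at that moment; what a row does not reach only later rows make up. A row lasts 1/10 s, in which the tool goes at most 50 mm and 8.59 degrees, less where a joint would pass 70% of its speed; a pose out of reach is approached as far as the arm can. A call with a gripper value outside its range is refused whole. The fingers move at their own pace and stop on an object; "squeeze" is the grip in N (left out, the last holds). Time passes only in rows, so rows that repeat a pose let the fingers close. It gives the time, the measured TCP pose, the force and the opening at its end, in the units of the state.
- r.observe(): the state, without advancing time (a new reading comes with each control period).
- r.camera(name): name is "side" or "top" or "wrist"; returns a dict with "image" (420x560x3 uint8, red, green, blue), "z_map" (420x560 float32, m along the optical axis (not along the pixel's ray), 0 where there is no reading), "fovy" (degrees; the focal length in pixels is half the picture's height over the tangent of half this angle, whatever the lens; pixels are square), "cx", "cy" (the principal point, pixels), "dist_coeffs" ([k1, k2, p1, p2, k3] as OpenCV has them; the pictures are not rectified), "R" (3x3) and "t" (3): a world point X has camera coordinates R X + t. Camera axes: x right, y down, z forward; pixel columns grow to the right and rows downward; lengths in m; the calibration is good to about 2 mm. A picture is of the moment at which its call begins.
- r.job_done(): hands the job in, once; it reports no verdict.
The state is a dict: "time_s": time; "joint_pos": joint angles; "joint_vel": joint speeds; "joint_efforts": joint torques, N m; "tool_pos": TCP position; "ee_rot": TCP orientation; "ft_force": force on the tool from outside, world axes, zero at the start; "moment": the same for the moment, N m; "opening": opening from 0.0 (shut) to 1.0 (fully open).
Only numpy, scipy, OpenCV 4.12 (cv2) and the standard library are available. Lean on these libraries where they do the work, as an engineer would, in place of code of your own. Each camera call takes 0.05 s, during which the arm holds its last target. There are 200 camera calls.

## Working session

There is one attempt and no reset: what is moved stays moved. The work goes in short steps, Python scripts to look and compute and a tool call to move; the robot and the scene stay as the last step left them, time stands still between calls to the robot, and variables do not carry over. Pictures are saved under pics/ and viewed, about 8 in all and at most 12, crops included, and the job is handed in when it is done.

Besides the shell and the picture viewer there is one more tool, called after "Request:" as name([rows], argument=value, ...), one row to a line, values as JSON. apply_moves: Moves the arm, as the interface text tells. Its arguments: {"type":"object","properties":{"moves":{"type":"array","items":{"type":"array","items":{"type":"number"}}},"squeeze":{"type":"number"}},"required":["moves"]}

```bash
mkdir -p pics
cat > h.py <<'E'
import numpy as np, cv2
from bench import r
def K(c):
    f=c["image"].shape[0]/2/np.tan(np.radians(c["fovy"])/2)
    return np.array([[f,0,c["cx"]],[0,f,c["cy"]],[0,0,1.]])
def ray(c,uv):
    p=cv2.undistortPoints(np.array(uv,float).reshape(-1,1,2),K(c),np.array(c["dist_coeffs"],float)).reshape(-1,2)
    d=np.c_[p,np.ones(len(p))]@np.array(c["R"]); o=-np.array(c["R"]).T@np.array(c["t"])
    return o,d
def plane(c,uv,z):
    o,d=ray(c,uv); return o+d*((z-o[2])/d[:,2])[:,None]
def depthpts(c,uv):
    p=cv2.undistortPoints(np.array(uv,float).reshape(-1,1,2),K(c),np.array(c["dist_coeffs"],float)).reshape(-1,2)
    z=np.array([c["z_map"][int(v),int(u)] for u,v in uv])
    return (np.c_[p,np.ones(len(p))]*z[:,None]-np.array(c["t"]))@np.array(c["R"])
def proj(c,X):
    return cv2.projectPoints(np.array(X,float).reshape(-1,3),cv2.Rodrigues(np.array(c["R"]))[0],np.array(c["t"],float),K(c),np.array(c["dist_coeffs"],float))[0].reshape(-1,2)
def save(c,n): cv2.imwrite("pics/"+n,c["image"][...,::-1])
E
python3 - <<'E'
from h import *
for n in("top","side"):
    c=r.camera(n); save(c,n+"1.png"); np.save(n+"1.npy",c,allow_pickle=True); print(n,c["fovy"],-np.array(c["R"]).T@c["t"],np.round(c["R"],2).tolist())
print(r.observe())
E
```

```text
top 55.59520196573419 [0.42162335 0.01922473 0.94017958] [[-0.0, -1.0, 0.02], [-0.98, 0.0, -0.18], [0.18, -0.02, -0.98]]
side 55.74178226734693 [0.31970375 0.7259067  0.58102013] [[-0.94, -0.33, -0.01], [-0.17, 0.5, -0.85], [0.28, -0.8, -0.53]]
{'time_s': 0.1, 'joint_pos': array([-1.43531309e+00,  3.81118265e-01,  1.29814559e+00,  1.74510475e-06,
        1.46359270e+00, -2.15298153e-01]), 'joint_vel': array([-0.00033226,  0.00024549, -0.00160003,  0.00052194, -0.00149117,
        0.00182082]), 'joint_efforts': array([ 4.15570001e-03, -4.38649786e+01, -2.24912202e+01,  7.14832731e-02,
        3.41943162e-02, -5.66126687e-05]), 'tool_pos': array([ 0.18896271, -0.51625899,  0.23821835]), 'ee_rot': array([-6.31414905e-04,  9.84658261e-01,  1.74492723e-01,  2.60797256e-05]), 'ft_force': array([0.52096688, 0.06322191, 0.15768473]), 'moment': array([-0.01980214,  0.01822541,  0.00522059]), 'opening': 1.0011127993347058}
```

View pics/top1.png

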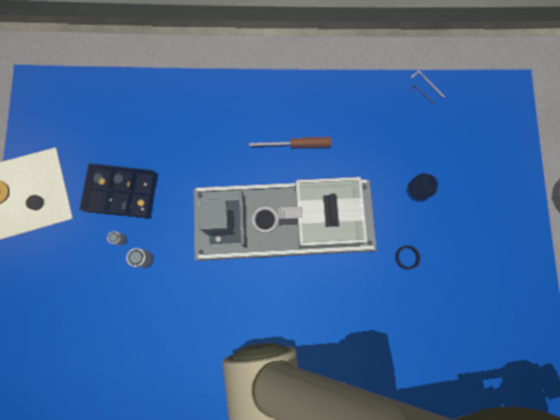

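View pics/side1.png

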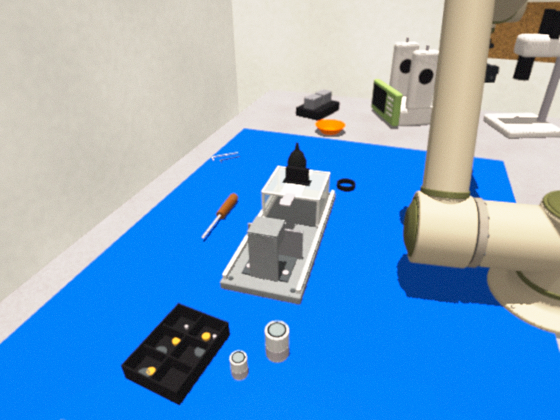

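The top view shows the fixture with its nest ring at (265,219), the tab at (331,210), the tongue at (288,212) and the catch housing at (215,217).

Barrel candidates:
- (139,258) is the larger metal barrel.
- (115,238) is the smaller one.
- The tray parts near (120,190) and the dark disc at (35,202) are neither.

By the description it is the larger one at (139,258), which is (277,340) in the side view. I'll check that in a crop and measure.

Run:
```python
from h import *
t=np.load("top1.npy",allow_pickle=True).item(); s=np.load("side1.npy",allow_pickle=True).item()
a=cv2.resize(t["image"][160:280,70:390],None,fx=2.5,fy=2.5,interpolation=cv2.INTER_CUBIC)
b=cv2.resize(s["image"][310:390,200:320],(450,300),interpolation=cv2.INTER_CUBIC)
o=np.zeros((600,800,3),np.uint8); o[:300]=a; o[300:,:450]=b
cv2.imwrite("pics/crop1.png",o[...,::-1])
# barrel blobs
hsv=cv2.cvtColor(t["image"],cv2.COLOR_RGB2HSV)
m=((hsv[...,1]<120)&(hsv[...,2]>20)).astype(np.uint8)
n,l,st,ce=cv2.connectedComponentsWithStats(m)
for i in range(1,n):
    if st[i,4]>40: print(st[i],ce[i])
# z profile via depth
for uv in [(139,258),(139,250),(115,238),(265,219),(331,210),(331,240),(288,212),(215,217),(244,230),(350,200),(280,240)]:
    print(uv,np.round(depthpts(t,[uv]),4))
```

```text
[    0     0   560   290 47817] [270.88642115  59.72917582]
[249 137  83  11 593] [299.63743676 142.48735245]
[  80  164   74   53 2800] [115.32428571 191.14285714]
[415 175  21  19 198] [424.8989899  184.49494949]
[  193   176   184    85 13308] [283.67989179 218.8019988 ]
[107 231  19  14 204] [115.85294118 237.8872549 ]
[126 248  27  19 416] [138.66346154 257.44951923]
[ 223  343  229   77 9417] [300.54730806 391.10204948]
[453 407 107  13 981] [508.49643221 414.17227319]
(139, 258) [[0.4733 0.3023 0.0588]]
(139, 250) [[0.4906 0.3033 0.0591]]
(115, 238) [[0.5189 0.3632 0.0411]]
(265, 219) [[0.5646 0.0299 0.0197]]
(331, 210) [[ 0.5649 -0.1068  0.138 ]]
(331, 240) [[ 0.5071 -0.1109  0.1001]]
(288, 212) [[ 0.5664 -0.02    0.105 ]]
(215, 217) [[0.5509 0.1303 0.1354]]
(244, 230) [[0.5321 0.0751 0.0726]]
(350, 200) [[ 0.5936 -0.1546  0.0997]]
(280, 240) [[ 0.5156 -0.005   0.0177]]
```

View pics/crop1.png

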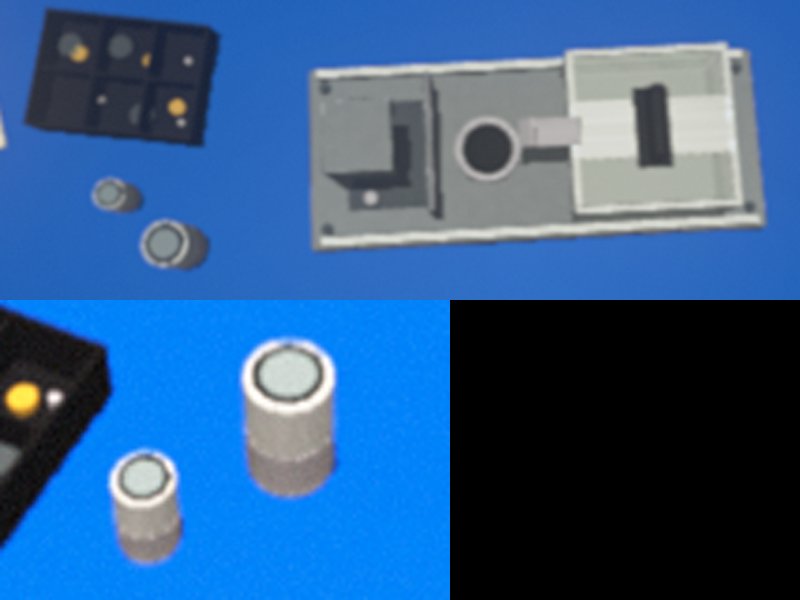

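The crop confirms the larger barrel (top centre about (136,257)); the smaller one at (114,237) is only 41 mm tall. Next come the positions from the depth image.

```bash
cat >> h.py <<'E'
def cloud(c):
    h,w=c["z_map"].shape; u,v=np.meshgrid(np.arange(w),np.arange(h)); uv=np.c_[u.ravel(),v.ravel()]
    return depthpts(c,uv).reshape(h,w,3)
E
python3 - <<'E'
from h import *
t=np.load("top1.npy",allow_pickle=True).item()
P=cloud(t)
def circ(p):
    A=np.c_[2*p[:,:2],np.ones(len(p))]; s=np.linalg.lstsq(A,(p[:,:2]**2).sum(1),rcond=None)[0]; return s[:2],np.sqrt(s[2]+s[:2]@s[:2])
# barrel: top points
q=P[240:275,120:160].reshape(-1,3); q=q[(q[:,2]>.053)&(q[:,2]<.066)]
print("barrel",cv2.minEnclosingCircle(q[:,:2].astype(np.float32)),q.mean(0),len(q))
# rays: bright rim mask
# fixture
M=(P[...,2]>.012)&(P[...,2]<.15); M[:170]=0;M[265:]=0;M[:,:185]=0;M[:,380:]=0
q=P[M]; 
low=q[(q[:,2]<.04)]
rc=cv2.minAreaRect(low[:,:2].astype(np.float32)); print("plate",rc)
top=q[(q[:,2]>.094)&(q[:,2]<.108)]; print("guardtop+tongue",cv2.minAreaRect(top[:,:2].astype(np.float32)))
tab=q[(q[:,2]>.125)&(q[:,1]<0)]; print("tab",cv2.minAreaRect(tab[:,:2].astype(np.float32)),tab.mean(0),np.percentile(tab[:,2],95))
hs=q[(q[:,2]>.125)&(q[:,1]>0)]; print("housing",cv2.minAreaRect(hs[:,:2].astype(np.float32)))
# nest ring: dark hole contour & bright ring
g=cv2.cvtColor(t["image"],cv2.COLOR_RGB2GRAY); sub=g[195:245,240:290]
hole=(sub<70).astype(np.uint8); n,l,st,ce=cv2.connectedComponentsWithStats(hole)
for i in range(1,n):
    if st[i,4]>50:
        cn=cv2.findContours((l==i).astype(np.uint8),0,1)[0][0]; e=cv2.fitEllipse(cn); c=np.array(e[0])+[240,195]; print("hole",e,plane(t,[c],.024),plane(t,[c],.028))
# edges of plate from rails at px
print("tongue tip", plane(t,[(278.8,213)],.103), "mouth corners",plane(t,[(296.5,180),(299.5,246)],.1))
print("rail corners z.032", plane(t,[(195,188.5),(196.5,258.5),(375,250.5),(370,180)],.032))
E
```

```text
barrel ((0.47612571716308594, 0.3088594079017639), 0.02031378075480461) [0.47606424 0.3084937  0.059844  ] 274
plate ((0.565133273601532, -0.013936057686805725), (0.1690717190504074, 0.42177024483680725), 2.870981454849243)
guardtop+tongue ((0.5650371313095093, -0.010116666555404663), (0.14215034246444702, 0.3472082018852234), 3.0842630863189697)
tab ((0.5705062747001648, -0.11212486028671265), (0.05987387150526047, 0.012278486974537373), 2.927328109741211) [ 0.56942645 -0.11117195  0.13915459] 0.14319870910741694
housing ((0.5578824281692505, 0.13640794157981873), (0.060321927070617676, 0.05816328153014183), 2.8633129596710205)
hole ((24.4599666595459, 24.108116149902344), (16.49079132080078, 16.83394432067871), 56.96784210205078) [[0.56372875 0.03106874 0.024     ]] [[0.56310833 0.03101703 0.028     ]]
tongue tip [[ 5.64625754e-01 -4.81517164e-04  1.03000000e-01]] mouth corners [[ 0.63793839 -0.0393733   0.1       ]
 [ 0.49451179 -0.04392918  0.1       ]]
rail corners z.032 [[ 0.63460329  0.19238156  0.032     ]
 [ 0.47302654  0.18347657  0.032     ]
 [ 0.48994682 -0.22124597  0.032     ]
 [ 0.65560214 -0.21751351  0.032     ]]
```

```bash
cat >> h.py <<'E'
from scipy.spatial.transform import Rotation as Ro
def delta(x,y,z,yaw=92.9):
    o=r.observe(); q=o["ee_rot"]; R=Ro.from_quat([q[1],q[2],q[3],q[0]])
    p=np.array(o["tool_pos"]); tx=R.as_matrix()[:,0]
    cur=np.arctan2(tx[1],tx[0]); d=np.radians(yaw)-cur; d=(d+np.pi)%(2*np.pi)-np.pi
    print("t",round(o["time_s"],2),"pos",p.round(4),"yaw",np.degrees(cur).round(2),"tilt",R.as_matrix()[2].round(4),"F",np.round(o["ft_force"],2),"op",round(o["opening"],3))
    print("move",np.round(R.as_matrix().T@(np.array([x,y,z])-p),4),"turn",round(-d,4))
E
python3 -c "
from h import *
delta(.476,.3086,.2)"
```

```text
t 0.1 pos [ 0.189  -0.5163  0.2382] yaw 20.1 tilt [ 3.0e-04 -1.2e-03 -1.0e+00] F [0.52 0.06 0.16] op 1.001
move [ 0.553  -0.6759  0.0392] turn -1.2706
```

Request:
apply_moves([
  [0.02,-0.025,0,-0.1,0],
  [0.05,-0.06,0,-0.24,0],
  [0.08,-0.097,0,-0.38,0],
  [0.11,-0.134,0,-0.52,0],
  [0.14,-0.171,0,-0.66,0],
  [0.17,-0.208,0,-0.8,0],
  [0.2,-0.245,0,-0.94,0],
  [0.23,-0.281,0,-1.08,0],
], squeeze=15)

```text
time_s: 0.9
tool_pos: [0.3084, -0.1716, 0.2387]
ee_rot: [-0.0, 0.753, 0.658, 0.0]
ft_force: [0.7, -0.5, -0.3]
opening: 0.997
```

```bash
python3 -c "
from h import *
delta(.476,.3086,.2)"
```

```text
t 0.9 pos [ 0.3084 -0.1716  0.2387] yaw 82.27 tilt [ 2.e-04  0.e+00 -1.e+00] F [ 0.69 -0.48 -0.33] op 0.997
move [0.4984 0.1015 0.0388] turn -0.1855
```

Request:
apply_moves([
  [0.045,0.01,0,-0.05,0],
  [0.094,0.02,0,-0.1,0],
  [0.142,0.03,0,-0.15,0],
  [0.19,0.04,0,-0.186,0],
  [0.238,0.05,0,-0.186,0],
  [0.286,0.06,0,-0.186,0],
  [0.334,0.07,0,-0.186,0],
  [0.38,0.08,0,-0.186,0],
])

```text
time_s: 1.7
tool_pos: [0.4407, 0.1939, 0.2386]
ee_rot: [-0.0, 0.69, 0.723, -0.0]
ft_force: [0.6, -1.2, 0.7]
opening: 0.998
```

```bash
python3 -c "
from h import *
delta(.476,.3086,.2)"
```

```text
t 1.7 pos [0.4407 0.1939 0.2386] yaw 92.68 tilt [-1.e-04 -3.e-04 -1.e+00] F [ 0.61 -1.17  0.68] op 0.998
move [0.1129 0.0406 0.0385] turn -0.0039
```

Request:
apply_moves([
  [0.045,0.014,0.01,0,0],
  [0.08,0.028,0.025,0,0],
  [0.105,0.038,0.037,-0.003,0],
  [0.112,0.04,0.038,-0.003,0],
  [0.112,0.04,0.038,-0.003,0],
  [0.112,0.04,0.038,-0.003,0],
])

```text
time_s: 2.3
tool_pos: [0.4754, 0.3044, 0.2014]
ee_rot: [0.0, 0.69, 0.724, 0.0]
ft_force: [-0.2, 0.3, 0.0]
opening: 1.003
```

Run:
```python
from h import *
delta(.476,.3086,.085)
w=r.camera("wrist"); save(w,"w1.png"); np.save("w1.npy",w,allow_pickle=True)
print(-np.array(w["R"]).T@w["t"],np.round(w["R"],2).tolist(), proj(w,[[.476,.3086,.06]]))
t=r.camera("top"); np.save("t2.npy",t,allow_pickle=True)
```

```text
t 2.3 pos [0.4754 0.3044 0.2014] yaw 92.77 tilt [-1.e-04  6.e-04 -1.e+00] F [-0.15  0.35  0.01] op 1.003
move [0.0042 0.0007 0.1164] turn -0.0022
[0.47228561 0.37054267 0.34921098] [[1.0, 0.05, 0.0], [0.05, -0.97, 0.26], [0.01, -0.26, -0.97]] [[284.86257619 191.36940447]]
```

View pics/w1.png

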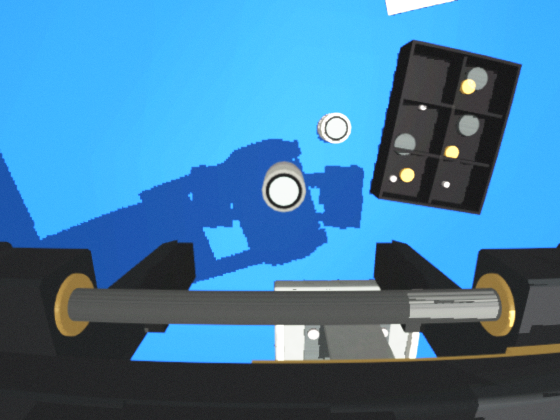

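The wrist view shows the barrel top centred at (284,191), against a prediction of (285,191), so the estimate holds. The small barrel at (334,128) and the tray are clear of the fingers. Descending.

Request:
apply_moves([
  [0.004,0.001,0.035,-0.002,0],
  [0.004,0.001,0.08,-0.002,0],
  [0.004,0.001,0.125,-0.002,0],
  [0.004,0.001,0.16,-0.002,0],
  [0.004,0.001,0.174,-0.002,0],
  [0.004,0.001,0.176,-0.002,0],
  [0.004,0.001,0.176,-0.002,0.3],
  [0.004,0.001,0.176,-0.002,0.5],
])

```text
time_s: 3.2
tool_pos: [0.4771, 0.3093, 0.0263]
ee_rot: [0.001, 0.689, 0.725, 0.001]
ft_force: [-0.3, 0.4, -0.3]
opening: 0.847
```

Request:
apply_moves([
  [0,0,0,0,0.65],
  [0,0,0,0,0.75],
  [0,0,0,0,0.8],
  [0,0,0,0,0.8],
  [0,0,0,0,0.8],
], squeeze=20)

```text
time_s: 3.7
tool_pos: [0.4762, 0.3094, 0.0249]
ee_rot: [-0.0, 0.689, 0.725, -0.0]
ft_force: [-1.2, -0.2, 2.6]
opening: 0.451
```

```bash
python3 -c "
from h import *
delta(.5633,.031,.19)"
```

```text
t 3.7 pos [0.4762 0.3094 0.0249] yaw 92.93 tilt [-0.e+00 -1.e-04 -1.e+00] F [-1.24 -0.24  2.61] op 0.451
move [-0.2824  0.0728 -0.1651] turn 0.0005
```

Request:
apply_moves([
  [0,0,-0.005,0,0.9],
  [0,0,-0.025,0,0.9],
  [0,0,-0.06,0,0.9],
  [0,0,-0.1,0,0.9],
  [0,0,-0.14,0,0.9],
  [0,0,-0.16,0,0.9],
  [0,0,-0.165,0,0.9],
])

```text
time_s: 4.4
tool_pos: [0.4769, 0.3096, 0.1923]
ee_rot: [0.001, 0.689, 0.725, 0.002]
ft_force: [1.0, 0.1, -2.0]
opening: 0.446
```

Request:
apply_moves([
  [-0.02,0.005,0,0,0.9],
  [-0.06,0.016,0,0,0.9],
  [-0.105,0.027,0,0,0.9],
  [-0.15,0.039,0,0,0.9],
  [-0.195,0.05,0,0,0.9],
  [-0.24,0.062,0,0,0.9],
  [-0.27,0.07,0,0,0.9],
  [-0.282,0.073,0,0,0.9],
])

```text
time_s: 5.2
tool_pos: [0.5637, 0.0287, 0.1882]
ee_rot: [-0.001, 0.69, 0.724, -0.001]
ft_force: [-0.8, 1.3, -1.0]
opening: 0.449
```

Request:
apply_moves([
  [0,0,0,0,0.9],
  [0,0,0,0,0.9],
  [0,0,0,0,0.9],
])

```text
time_s: 5.5
tool_pos: [0.563, 0.0329, 0.1895]
ee_rot: [-0.0, 0.688, 0.726, -0.0]
ft_force: [1.0, 0.6, -0.9]
opening: 0.45
```

Run:
```python
from h import *
delta(.5633,.031,.19)
w=r.camera("wrist"); np.save("w2.npy",w,allow_pickle=True); s=r.camera("side"); np.save("s2.npy",s,allow_pickle=True)
o=np.zeros((300,800,3),np.uint8)
o[:,:400]=cv2.resize(w["image"],(400,300)); o[:,400:]=cv2.resize(s["image"][90:300,180:460],(400,300))
cv2.imwrite("pics/c2.png",o[...,::-1]); print(proj(w,[[.5633,.031,.165],[.5633,.031,.02]]))
```

```text
t 5.5 pos [0.563  0.0329 0.1895] yaw 93.02 tilt [ 4.e-04 -6.e-04 -1.e+00] F [ 1.    0.62 -0.95] op 0.45
move [-0.0019  0.0002 -0.0005] turn 0.0022
[[284.21849368 245.37730687]
 [284.33460939 191.54242974]]
```

View pics/c2.png

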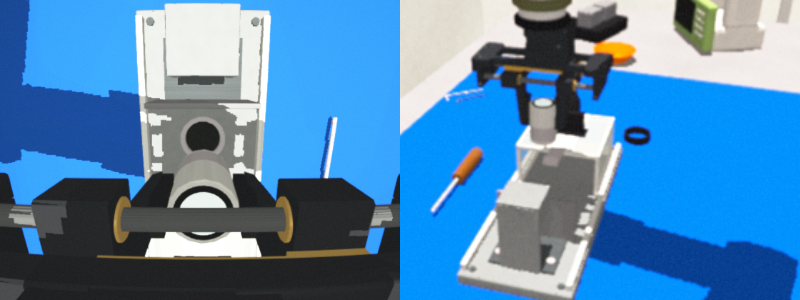

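The barrel is held upright above the fixture, and the nest bore shows in the wrist view at about (284,192) full-scale. I'll do a quick numeric check of the bore centre.

Run:
```python
from h import *
w=np.load("w2.npy",allow_pickle=True).item()
g=cv2.cvtColor(w["image"],cv2.COLOR_RGB2GRAY); x0,y0=245,150
sub=g[y0:225,x0:325]; hole=(sub<75).astype(np.uint8)
n,l,st,ce=cv2.connectedComponentsWithStats(hole)
for i in range(1,n):
    if st[i,4]>150:
        cn=max(cv2.findContours((l==i).astype(np.uint8),0,1)[0],key=len).reshape(-1,2); 
        print(st[i],[np.ptp(cn[:,0]),np.ptp(cn[:,1])])
        L=[cn[:,0].min(),0]; uv=np.array([[cn[:,0].min(),0],[cn[:,0].max(),0],[0,cn[:,1].min()]])
        e=np.array(cv2.fitEllipse(cn)[0])+[x0,y0]; print("ell",cv2.fitEllipse(cn),e,plane(w,[e],.028),plane(w,[e],.024))
# ring top points by depth
P=cloud(w); q=P[y0:225,x0:325].reshape(-1,3); k=q[(q[:,2]>.0255)&(q[:,2]<.031)]
if len(k)>30:
    c=np.median(k[:,:2],0)
    A=np.c_[2*k[:,:2],np.ones(len(k))]; s=np.linalg.lstsq(A,(k[:,:2]**2).sum(1),rcond=None)[0]; print("ring",s[:2],np.sqrt(s[2]+s[:2]@s[:2]),len(k))
# barrel in hand: bright pts near top
z=P.reshape(-1,3); b=z[(abs(z[:,2]-.223)<.006)&(np.hypot(z[:,0]-.563,z[:,1]-.032)<.03)]
print("barrel top",cv2.minEnclosingCircle(b[:,:2].astype(np.float32)),len(b),np.median(b[:,2]))
```

```text
[  15   21   47   40 1537] [np.int32(46), np.int32(39)]
ell ((38.43474197387695, 41.12955093383789), (40.35922622680664, 47.1557731628418), 90.52943420410156) [283.43474197 191.12955093] [[0.56231805 0.03307644 0.028     ]] [[0.56235057 0.03222396 0.024     ]]
ring [0.56276879 0.03089829] 0.027058946920489584 819
barrel top ((0.5625593662261963, 0.04103311151266098), 0.0281588863581419) 5419 0.22659406382122618
```

Request:
apply_moves([
  [-0.001,0,0.03,0.002,0.9],
  [-0.001,0,0.065,0.002,0.9],
  [-0.001,0,0.1,0.002,0.9],
  [-0.001,0,0.118,0.002,0.9],
  [-0.001,0,0.124,0.002,0.9],
  [-0.001,0,0.124,0.002,0.9],
  [-0.001,0,0.124,0.002,0.9],
  [-0.001,0,0.124,0.002,0.9],
])

```text
time_s: 6.4
tool_pos: [0.5642, 0.0305, 0.067]
ee_rot: [0.001, 0.689, 0.724, 0.001]
ft_force: [0.2, -0.9, -2.8]
opening: 0.447
```

Run:
```python
from h import *
delta(.5628,.0318,.046)
w=r.camera("wrist"); save(w,"w3.png"); s=r.camera("side"); 
o=np.zeros((360,800,3),np.uint8)
o[:,:400]=cv2.resize(w["image"][130:310,180:380],(400,360)); o[:,400:]=cv2.resize(s["image"][160:300,210:366],(400,360))
cv2.imwrite("pics/c3.png",o[...,::-1])
```

```text
t 6.4 pos [0.5642 0.0305 0.067 ] yaw 92.82 tilt [-4.0e-04  2.2e-03 -1.0e+00] F [ 0.18 -0.86 -2.82] op 0.447
move [ 0.0014 -0.0014  0.021 ] turn -0.0014
```

View pics/c3.png

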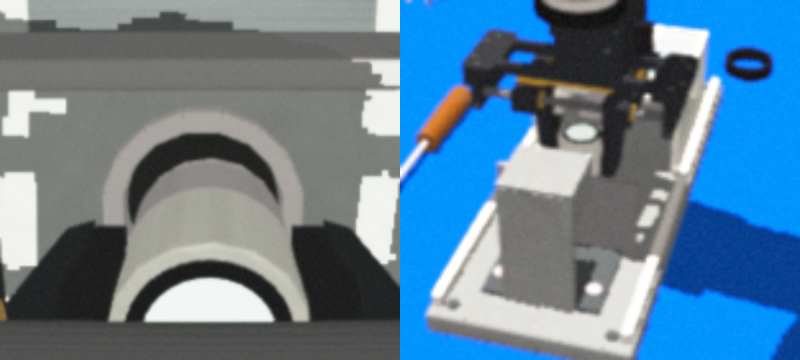

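The barrel hangs over the ring, about 1 mm to the right (+x) of the bore centre: glass centre at about x=209 and ring centre at 203 in the crop. I'll correct that while lowering.

Request:
apply_moves([
  [0.001,-0.001,0,-0.001,0.9],
  [0.001,-0.001,0.004,-0.001,0.9],
  [0.001,-0.001,0.009,-0.001,0.9],
  [0.001,-0.001,0.014,-0.001,0.9],
  [0.001,-0.001,0.018,-0.001,0.9],
  [0.001,-0.001,0.018,-0.001,0.9],
  [0.001,-0.001,0.018,-0.001,0.9],
])

```text
time_s: 7.2
tool_pos: [0.5626, 0.0314, 0.0476]
ee_rot: [-0.0, 0.689, 0.725, -0.0]
ft_force: [0.1, -0.7, -1.6]
opening: 0.446
```

Run:
```python
from h import *
delta(.5628,.0318,.0455)
```

```text
t 7.2 pos [0.5626 0.0314 0.0476] yaw 92.86 tilt [ 1.e-04 -2.e-04 -1.e+00] F [ 0.09 -0.68 -1.57] op 0.446
move [0.0004 0.0002 0.0021] turn -0.0006
```

Request:
apply_moves([
  [0,0,0.001,0,0.9],
  [0,0,0.002,0,0.9],
  [0,0,0.0025,0,0.9],
  [0,0,0.0025,0,0.9],
  [0,0,0.0025,0,0.9],
])

```text
time_s: 7.7
tool_pos: [0.5626, 0.0314, 0.0453]
ee_rot: [0.0, 0.689, 0.725, 0.0]
ft_force: [-0.1, 0.2, -1.7]
opening: 0.444
```

Request:
apply_moves([
  [0,0,0.0003,0,0.5],
  [0,0,0.0003,0,0.4],
  [0,0,0.0003,0,0.3],
  [0,0,0.0003,0,0.2],
  [0,0,0.0003,0,0.2],
  [0,0,0.0003,0,0.2],
])

```text
time_s: 8.3
tool_pos: [0.5626, 0.0314, 0.045]
ee_rot: [0.0, 0.689, 0.725, 0.0]
ft_force: [0.7, 0.3, 0.5]
opening: 0.798
```

Request:
apply_moves([
  [0,0,-0.01,0,0.2],
  [0,0,-0.03,0,0.2],
  [0,0,-0.07,0,0.2],
  [0,0,-0.11,0,0.2],
  [0,0,-0.15,0,0.2],
  [0,0,-0.155,0,0.2],
  [0,0,-0.155,0,0.2],
])

```text
time_s: 9.0
tool_pos: [0.5627, 0.0314, 0.2013]
ee_rot: [0.001, 0.689, 0.725, 0.001]
ft_force: [0.1, 0.6, 0.2]
opening: 0.802
```

Run:
```python
from h import *
t=np.load("top1.npy",allow_pickle=True).item()
delta(.5703,-.165,.2)
w=r.camera("wrist"); s=r.camera("side"); 
P=cloud(w).reshape(-1,3); b=P[(abs(P[:,2]-.08)<.006)&(np.hypot(P[:,0]-.563,P[:,1]-.0315)<.03)]
print("barrel top",cv2.minEnclosingCircle(b[:,:2].astype(np.float32)),len(b),np.percentile(b[:,2],[5,50,95]))
o=np.zeros((360,800,3),np.uint8)
o[:,:400]=cv2.resize(w["image"][100:300,170:392],(400,360)); o[:,400:]=cv2.resize(s["image"][160:300,210:366],(400,360))
cv2.imwrite("pics/c4.png",o[...,::-1])
```

```text
t 9.0 pos [0.5627 0.0314 0.2013] yaw 92.87 tilt [-5.0e-04  2.6e-03 -1.0e+00] F [0.09 0.64 0.22] op 0.802
move [-0.1965 -0.0023  0.0014] turn -0.0006
barrel top ((0.5628095865249634, 0.03219309076666832), 0.020122556015849113) 1702 [0.08047874 0.08216669 0.0834393 ]
```

View pics/c4.png

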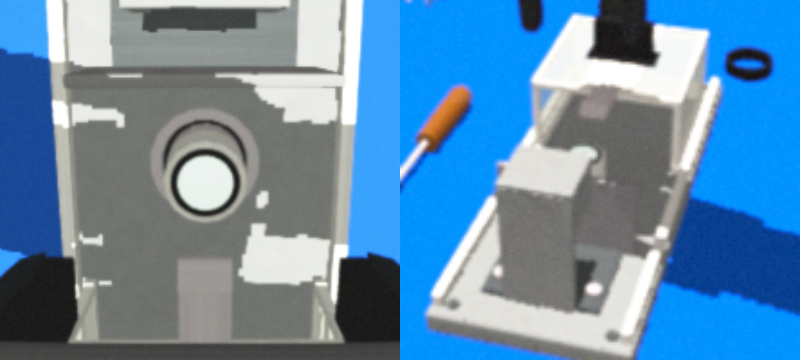

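The barrel stands upright in the nest: top at z≈0.081, centred at (0.5628,0.0322), with the ring evenly around it at (205,157) in the crop. Next I go behind the tab with the fingers closed.

Request:
apply_moves([
  [-0.02,0,0,0,0.4],
  [-0.06,-0.001,0,0,0.6],
  [-0.1,-0.001,0,0,0.8],
  [-0.14,-0.002,0,0,1],
  [-0.175,-0.002,0,0,1],
  [-0.195,-0.002,0,0,1],
  [-0.197,-0.002,0,0,1],
  [-0.197,-0.002,0,0,1],
], squeeze=8)

```text
time_s: 9.9
tool_pos: [0.57, -0.1652, 0.1986]
ee_rot: [-0.001, 0.689, 0.724, -0.0]
ft_force: [-0.2, -0.4, 0.2]
opening: 0.1
```

Request:
apply_moves([
  [0,0,0.02,0,1],
  [0,0,0.05,0,1],
  [0,0,0.075,0,1],
  [0,0,0.086,0,1],
  [0,0,0.088,0,1],
  [0,0,0.088,0,1],
  [0,0,0.088,0,1],
])

```text
time_s: 10.6
tool_pos: [0.571, -0.1655, 0.1132]
ee_rot: [0.001, 0.689, 0.725, 0.0]
ft_force: [0.4, -0.4, -0.7]
opening: 0.007
```

Run:
```python
from h import *
delta(.5712,-.127,.112)
s=r.camera("side"); w=r.camera("wrist"); 
o=np.zeros((360,800,3),np.uint8)
o[:,:400]=cv2.resize(w["image"],(400,300+60)); o[:,400:]=cv2.resize(s["image"][120:260,230:386],(400,360))
cv2.imwrite("pics/c5.png",o[...,::-1])
```

```text
t 10.6 pos [ 0.571  -0.1655  0.1132] yaw 92.88 tilt [-0.001   0.0018 -1.    ] F [ 0.36 -0.41 -0.65] op 0.007
move [0.0384 0.0022 0.0011] turn -0.0003
```

View pics/c5.png

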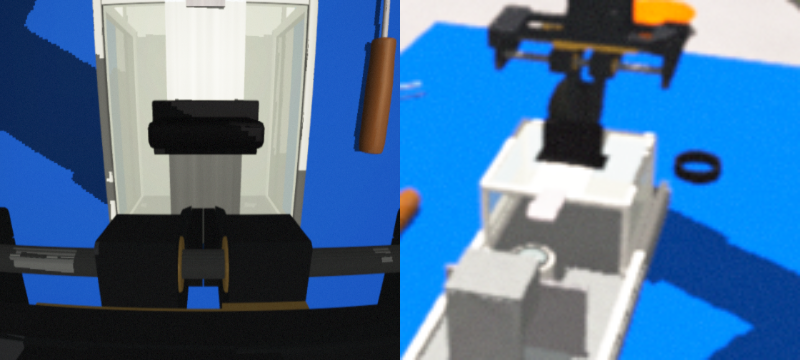

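The closed fingers sit behind the tab and centred on it (finger x≈203, tab x≈206 in the crop). I approach slowly until contact.

Request:
apply_moves([
  [0.006,0.001,0.001,0,1],
  [0.014,0.001,0.001,0,1],
  [0.021,0.001,0.001,0,1],
  [0.026,0.001,0.001,0,1],
  [0.03,0.001,0.001,0,1],
  [0.033,0.001,0.001,0,1],
  [0.036,0.001,0.001,0,1],
  [0.039,0.001,0.001,0,1],
])

```text
time_s: 11.5
tool_pos: [0.5695, -0.1267, 0.111]
ee_rot: [0.0, 0.689, 0.725, -0.0]
ft_force: [-0.4, -2.4, 0.1]
opening: 0.009
```

Contact at 2.4 N. Pushing at about 0.08 m/s.

Request:
apply_moves([
  [0.004,0,0,0,1],
  [0.01,0,0,0,1],
  [0.017,0,0,0,1],
  [0.025,0,0,0,1],
  [0.033,0,0,0,1],
  [0.041,0,0,0,1],
  [0.049,0,0,0,1],
  [0.057,0,0,0,1],
])

```text
time_s: 12.3
tool_pos: [0.5665, -0.0689, 0.111]
ee_rot: [0.0, 0.689, 0.725, -0.0]
ft_force: [-1.3, -4.6, 0.1]
opening: 0.003
```

Request:
apply_moves([
  [0.008,0,0,0,1],
  [0.016,0,0,0,1],
  [0.024,0,0,0,1],
  [0.032,0,0,0,1],
  [0.04,0,0,0,1],
  [0.048,0,0,0,1],
  [0.055,0,0,0,1],
  [0.06,0,0,0,1],
])

```text
time_s: 13.1
tool_pos: [0.5635, -0.0093, 0.111]
ee_rot: [0.0, 0.689, 0.725, -0.0]
ft_force: [-0.4, -10.9, -0.5]
opening: 0.009
```

Run:
```python
from h import *
delta(.563,.021,.112)
```

```text
t 13.1 pos [ 0.5635 -0.0093  0.111 ] yaw 92.88 tilt [-8.e-04 -2.e-04 -1.e+00] F [ -0.35 -10.86  -0.51] op 0.009
move [ 0.0303  0.001  -0.0011] turn -0.0004
```

10.9 N already, so the catch may be near. Small steps from here.

Request:
apply_moves([
  [0.001,0,0,0,1],
  [0.002,0,0,0,1],
  [0.002,0,0,0,1],
])

```text
time_s: 13.4
tool_pos: [0.5634, -0.008, 0.111]
ee_rot: [0.0, 0.689, 0.725, -0.001]
ft_force: [-0.3, -8.9, -0.3]
opening: 0.004
```

Request:
apply_moves([
  [0.001,0,0,0,1],
  [0.002,0,0,0,1],
  [0.003,0,0,0,1],
  [0.003,0,0,0,1],
])

```text
time_s: 13.8
tool_pos: [0.5633, -0.0053, 0.1109]
ee_rot: [0.001, 0.689, 0.725, -0.001]
ft_force: [-0.3, -10.0, -1.0]
opening: 0.005
```

Request:
apply_moves([
  [0.001,0,0,0,1],
  [0.002,0,0,0,1],
  [0.003,0,0,0,1],
  [0.003,0,0,0,1],
])

```text
time_s: 14.2
tool_pos: [0.5631, -0.0024, 0.111]
ee_rot: [0.001, 0.689, 0.725, -0.001]
ft_force: [-1.5, -11.0, 0.0]
opening: 0.0
```

Run:
```python
from h import *
delta(.563,.021,.112)
t=r.camera("top"); P=cloud(t); q=P[170:265,185:380].reshape(-1,3)
top=q[(q[:,2]>.094)&(q[:,2]<.108)&(q[:,1]<.1)]
n=np.array([-.05,.9987]); u=np.array([.9987,.05]); d=top[:,:2]-[.5628,.0315]
a=d@n; b=d@u; k=abs(b)>.05
print("guard edges along y rel. nest", np.percentile(a[k],[1,99]), "tongue", np.percentile(a[abs(b)<.01],99.5) if (abs(b)<.01).any() else None)
```

```text
t 14.2 pos [ 0.5631 -0.0024  0.111 ] yaw 92.86 tilt [-2.e-03 -3.e-04 -1.e+00] F [ -1.53 -10.97   0.  ] op 0.0
move [ 0.0234  0.001  -0.0011] turn -0.0008Traceback (most recent call last):
  File "<stdin>", line 7, in <module>
    return _quantile_unchecked(
        a, q, axis, out, overwrite_input, method, keepdims, weights)
    return _ureduce(a,
                    func=_quantile_ureduce_func,
    ...<5 lines>...
                    overwrite_input=overwrite_input,
                    method=method)
    r = func(a, **kwargs)
    result = _quantile(arr,
                       quantiles=q,
    ...<2 lines>...
                       out=out,
                       weights=wgt)
    slices_having_nans = np.isnan(arr[-1, ...])
                                  ~~~^^^^^^^^^
IndexError: index -1 is out of bounds for axis 0 with size 0
```

Request:
apply_moves([
  [0.001,0,0,0,1],
  [0.002,0,0,0,1],
  [0.003,0,0,0,1],
  [0.003,0,0,0,1],
])

```text
time_s: 14.65
tool_pos: [0.5629, 0.0012, 0.1109]
ee_rot: [0.0, 0.689, 0.725, -0.0]
ft_force: [-1.1, -7.1, 0.9]
opening: 0.004
```

Request:
apply_moves([
  [0.001,0,0,0,1],
  [0.002,0,0,0,1],
  [0.002,0,0,0,1],
])

```text
time_s: 14.95
tool_pos: [0.5628, 0.0033, 0.111]
ee_rot: [0.0, 0.689, 0.725, -0.0]
ft_force: [-0.0, -7.0, -0.9]
opening: 0.005
```

Request:
apply_moves([
  [0.001,0,0,0,1],
  [0.002,0,0,0,1],
  [0.002,0,0,0,1],
])

```text
time_s: 15.25
tool_pos: [0.5627, 0.0056, 0.1109]
ee_rot: [-0.0, 0.689, 0.725, -0.0]
ft_force: [-1.0, -4.8, 0.6]
opening: 0.005
```

Request:
apply_moves([
  [0.001,0,0,0,1],
  [0.002,0,0,0,1],
  [0.002,0,0,0,1],
])

```text
time_s: 15.55
tool_pos: [0.5626, 0.0068, 0.111]
ee_rot: [0.0, 0.689, 0.725, -0.001]
ft_force: [-0.8, -9.3, 0.7]
opening: 0.004
```

Request:
apply_moves([
  [0.001,0,0,0,1],
  [0.002,0,0,0,1],
  [0.002,0,0,0,1],
])

```text
time_s: 15.85
tool_pos: [0.5626, 0.0079, 0.111]
ee_rot: [0.001, 0.689, 0.724, -0.001]
ft_force: [-1.5, -14.6, -0.1]
opening: 0.006
```

Request:
apply_moves([
  [0.0005,0,0,0,1],
  [0.0005,0,0,0,1],
])

```text
time_s: 16.05
tool_pos: [0.5626, 0.008, 0.111]
ee_rot: [0.001, 0.689, 0.724, -0.001]
ft_force: [-1.4, -16.7, -0.2]
opening: 0.005
```

Request:
apply_moves([
  [0.0005,0,0,0,1],
  [0.0005,0,0,0,1],
  [0.0005,0,0,0,1],
])

```text
time_s: 16.35
tool_pos: [0.5626, 0.0083, 0.111]
ee_rot: [0.001, 0.689, 0.724, -0.002]
ft_force: [-2.4, -17.5, 0.2]
opening: 0.008
```

17.5 N and stiff, as the stop should feel. I'll back off slowly: if it isn't latched, the tab will follow the fingers at about 7 N.

Request:
apply_moves([
  [-0.001,0,0,0,1],
  [-0.002,0,0,0,1],
  [-0.003,0,0,0,1],
  [-0.004,0,0,0,1],
  [-0.005,0,0,0,1],
  [-0.006,0,0,0,1],
])

```text
time_s: 16.95
tool_pos: [0.5628, 0.0051, 0.1109]
ee_rot: [-0.0, 0.689, 0.725, 0.0]
ft_force: [-0.6, -0.5, 0.3]
opening: 0.009
```

Request:
apply_moves([
  [-0.001,0,0,0,1],
  [-0.002,0,0,0,1],
  [-0.003,0,0,0,1],
  [-0.004,0,0,0,1],
  [-0.004,0,0,0,1],
])

```text
time_s: 17.45
tool_pos: [0.5631, 0.0002, 0.111]
ee_rot: [0.0, 0.689, 0.725, 0.0]
ft_force: [0.1, 0.1, 0.4]
opening: 0.005
```

The force fell to zero while the tab stayed, so it is latched. Retreating clear to check.

Request:
apply_moves([
  [-0.01,0,0,0,1],
  [-0.025,0,0,0,1],
  [-0.03,0,-0.02,0,1],
  [-0.03,0,-0.06,0,1],
  [-0.05,0,-0.1,0,1],
  [-0.09,0,-0.12,0,1],
  [-0.13,0,-0.12,0,1],
  [-0.17,0,-0.12,0,1],
])

```text
time_s: 18.25
tool_pos: [0.5714, -0.1722, 0.2319]
ee_rot: [0.001, 0.689, 0.724, 0.0]
ft_force: [-0.6, -0.1, 0.0]
opening: 0.008
```

Request:
apply_moves([
  [-0.03,0,0,0,1],
  [-0.07,0,0,0,1],
  [-0.1,0,0,0,1],
  [-0.12,0,0,0,1],
  [-0.12,0,0,0,1],
  [-0.12,0,0,0,1],
  [-0.12,0,0,0,1],
])

```text
time_s: 18.95
tool_pos: [0.5775, -0.2887, 0.2311]
ee_rot: [-0.0, 0.689, 0.725, 0.0]
ft_force: [-0.5, 0.2, -0.2]
opening: 0.01
```

Run:
```python
from h import *
delta(.563,-.3,.2)
t=r.camera("top"); s=r.camera("side"); np.save("t9.npy",t,allow_pickle=True)
P=cloud(t); q=P[150:280,185:400].reshape(-1,3); tab=q[(q[:,2]>.125)&(q[:,2]<.15)&(abs(q[:,1]-.02)<.06)&(abs(q[:,0]-.563)<.04)]
print("tab",cv2.minAreaRect(tab[:,:2].astype(np.float32)),len(tab))
o=np.zeros((360,800,3),np.uint8)
o[:,:400]=cv2.resize(t["image"][140:300,180:358],(400,360)); o[:,400:]=cv2.resize(s["image"][140:300,200:378],(400,360))
cv2.imwrite("pics/c6.png",o[...,::-1])
```

```text
t 18.95 pos [ 0.5775 -0.2887  0.2311] yaw 92.9 tilt [ 2.e-04 -0.e+00 -1.e+00] F [-0.5   0.24 -0.22] op 0.01
move [-0.0106 -0.015   0.0311] turn -0.0001
tab ((0.5625749230384827, 0.02350611239671707), (0.05781758204102516, 0.011865537613630295), 2.9644219875335693) 167
```

View pics/c6.png

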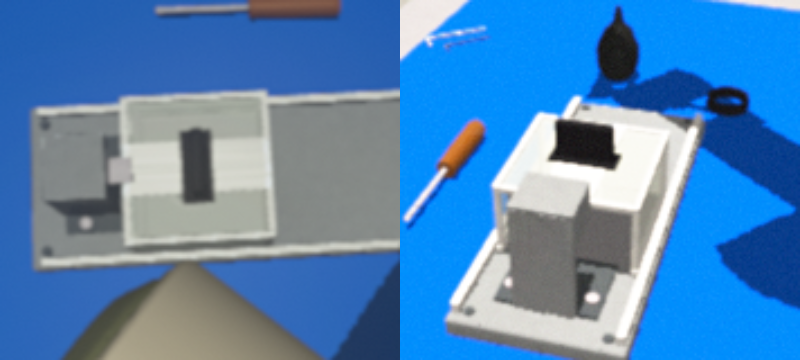

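```bash
python3 -c "
from h import *
print(r.job_done())"
```

```text
the job is handed in; nothing more can be done
None
```

The larger barrel is standing in the nest, the guard is latched shut over it, and I handed the job in at about 19 s on the robot's clock.

- **Barrel:** after I let go, its top measured z≈0.081 m, within about 1 mm of the nest centre, and it looked upright in the wrist picture. I did not measure it again once the guard covered it, but nothing in the push suggested the guard touched it.
- **Guard:** I pushed the tab with closed fingers at about 0.08 m/s, then in 0.5 to 3 mm steps near the catch.
    - **Push force:** it rose to about 11 N, dropped to about 5 N, then climbed stiffly to 17.5 N at the stop, which is in the latched range.
    - **On release:** when I backed off slowly, the force fell to zero and the tab did not follow.
    - **Last pictures:** about 2 s later the guard was still shut, with the tab 135 mm along from where it started, and the robot was clear of everything.
- **Uncertain:**
    - I felt no single sharp click. The force drop was spread over several millimetres, so the latching is inferred from the stop force and the guard staying shut.
    - One attempt to measure the guard's edge in the top view while pushing failed, probably because the gripper blocked the view.
- **Other things on the bench:** the driver, lens ring and blower looked untouched in the last picture. The tray and small barrel were not in it, and I did not measure any of them again.

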